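# Find the blind hole of a tube insert on a probe pin and hold it hole-up

### The job

Take the tube insert from the left-hand seat of the low two-seat rack (left as the robot sees it) and find by feel which end has the deep blind hole: push its ends gently onto the horizontal probe pin until one slides on at least 20 mm (the other end has only a shallow recess and stops at once). Then turn that insert hole-up and finish still holding it in the gripper, upright, still, clear of rack and probe and with its lower end at least 10 cm above the worktop; leave the other insert on its seat and do not disturb the other things.

Things in the scene. Friction and masses are not known exactly. Their poses are not given: they have to be found in the camera images.
- insert_a_center (a point): One aluminium tube insert, a square bar 34 x 34 x 80 mm, 0.2 kg, lying on its side. Each end has an 18 mm round mouth in the middle: one a recess 6 mm deep, the other a blind hole 45 mm deep. On one of the two inserts the hole is where x points, on the other at the opposite end; which insert lies on which seat changes. This point is its centre; x along the bar, z up as it lies.
- insert_b_center (a point): The other aluminium tube insert, a square bar 34 x 34 x 80 mm, 0.2 kg, lying on its side. Each end has an 18 mm round mouth in the middle: one a recess 6 mm deep, the other a blind hole 45 mm deep. On one of the two inserts the hole is where x points, on the other at the opposite end; which insert lies on which seat changes. This point is its centre; x along the bar, z up as it lies.
- rack: Fixed low grey rack: base plate 90 x 200 x 8 mm with two upright pedestals, 44 mm deep and 24 mm wide, 60 mm high with a rubber top, side by side 120 mm apart; an insert lies level across each, overhanging at both ends and sides, so that fingers pass beside the pedestal. Origin at the centre of its underside; x runs along the lying inserts, away from the robot, y to the left-hand seat.
- left_seat (a point): Where the centre of an insert lying on the left-hand seat is (77 mm above the worktop); axes as the rack.
- right_seat (a point): Where the centre of an insert lying on the right-hand seat is (77 mm above the worktop); axes as the rack.
- probe: Fixed steel probe: a round foot of 64 mm diameter, a slim upright post (20 mm thick at its head, top at 140 mm), and through its head one level straight pin of 9 mm diameter, 130 mm above the worktop, which sticks out 55 mm to both sides of the post's axis, with round ends. Origin at the centre of the foot's underside; x runs along the pin, away from the robot.
- near_tip (a point): The pin's tip on the robot's side; an insert's far end is pushed onto it. Axes as the probe.
- far_tip (a point): The pin's tip on the side away from the robot; an insert's near end is pushed onto it. Axes as the probe.
- vial: Small amber vial with black cap, 21 mm across, 49 mm high (bystander, not to be moved; origin at the centre of its underside)
- tape_roll: Roll of tape lying flat, 68 mm across, 19 mm high (bystander, not to be moved; origin at the centre of its underside)
- marker: Marker pen, 127 mm long, 15 mm thick (bystander, not to be moved; origin at the centre of its underside)
- crucible: Ceramic crucible with lid, 50 mm across, 57 mm high (bystander, not to be moved; origin at the centre of its underside)
Things that resemble listed ones, but are neither listed nor needed, are in the scene too. What is shaped like the rack but turquoise is not meant.

How it is judged (in metres and radians):
On the way:
1. the insert from the left-hand seat, held in the gripper, is on the probe pin with at least 20 mm of the pin inside its deep hole ((((x of near_tip in the frame of insert_a_center between -0.02 and 0.02 m and y of near_tip in the frame of insert_a_center between -0.009 and 0.009 m and z of near_tip in the frame of insert_a_center between -0.009 and 0.009 m and contact force between the fingers and insert_a above 0.5 N) or (x of far_tip in the frame of insert_a_center between -0.02 and 0.02 m and y of far_tip in the frame of insert_a_center between -0.009 and 0.009 m and z of far_tip in the frame of insert_a_center between -0.009 and 0.009 m and contact force between the fingers and insert_a above 0.5 N)) or ((x of near_tip in the frame of insert_b_center between -0.02 and 0.02 m and y of near_tip in the frame of insert_b_center between -0.009 and 0.009 m and z of near_tip in the frame of insert_b_center between -0.009 and 0.009 m and contact force between the fingers and insert_b above 0.5 N) or (x of far_tip in the frame of insert_b_center between -0.02 and 0.02 m and y of far_tip in the frame of insert_b_center between -0.009 and 0.009 m and z of far_tip in the frame of insert_b_center between -0.009 and 0.009 m and contact force between the fingers and insert_b above 0.5 N)))), for 0.2 s.
At the end, for the whole second after the job is handed in: The insert from the left-hand seat is held in the fingers, deep hole up, within 15 degrees of upright, still, its centre over 135 mm above the worktop, touching neither rack nor probe; the other insert is within 20 mm of its place on the right-hand seat (((angle between insert_a_center's own x axis and vertical below 0.26 rad and height (world z) of insert_a_center above 0.135 m and contact force between the fingers and insert_a above 1 N and contact force between insert_a and rack below 0.2 N and contact force between insert_a and probe below 0.2 N and linear speed of insert_a below 0.05 m/s and distance between insert_b_center and right_seat below 0.02 m) or (angle between insert_b_center's own x axis and vertical above 2.88159 rad and height (world z) of insert_b_center above 0.135 m and contact force between the fingers and insert_b above 1 N and contact force between insert_b and rack below 0.2 N and contact force between insert_b and probe below 0.2 N and linear speed of insert_b below 0.05 m/s and distance between insert_a_center and right_seat below 0.02 m))); the arm keeps its last pose, push and grip.
It fails at once if the insert on the right-hand seat was moved by more than 20 mm (distance between each of insert_a_center, insert_b_center and right_seat above 0.02 m).
It fails at once if an insert was pushed against the probe with more than 40 N (contact force between any of insert_a, insert_b and probe above 40 N).
It fails at once if a bystander was moved by more than 30 mm (distance of any of vial, tape_roll, marker, crucible from where it was at the start of the episode above 0.03 m).
It also fails if it takes over 58 s, if anything falls off the work surface, if the arm or the gripper's body presses on something with over 40 N, if the wrist force passes 120 N, or if a joint passes its speed limit or range.

### The arm

A 6-joint arm with a two-finger parallel gripper is mounted at the origin on a cart in front of the work surface, level with it; the furniture and walls round the work are solid. World frame = base frame: x ahead of the robot, y to its left, z up, the work surface at z = 0. Lengths are in mm, angles in degrees, forces in N, time in s.
With the tool pointing down it reaches from about 350 to 850 mm from the base axis. Payload 8.1 kg.
Tool frame: the origin (TCP) lies on the centre line of the jaws, within the pads' length; the fingertips stand 19 mm ahead of it and the grasp point (between the pads) is the TCP; z points along the fingers, y is the line along which they close (so a half turn about z gives the same grasp; the last joint's range is limited). The gripper opens to 85 mm and grips with 20 to 120 N. Pads are 22 mm wide; open, the fingers measure 114 mm over their backs; the gripper's body (76 mm by 85 mm) begins 54 mm behind the grasp point. The pads swing forward as they close: fully open they stand 13 mm farther back than shut.
Start: joints at [63.404, 7.471, 85.268, -0, 87.261, -4.893], TCP at [221.863, 557.479, 250.292] pointing down, gripper open.
Joint ranges: [-169.43, 169.43], [-51.17, 129.36], [1.28, 143.12], [-76.62, 256.62], [0, 156.53], [-152.29, 152.29]. Speed limits (degrees/s): [136.94, 136.94, 159.86, 180, 180, 180].

### API

Orientations are given as [roll, pitch, yaw] about the fixed x, y, z axes, in that order (R = Rz(yaw) Ry(pitch) Rx(roll)).
In Python, from bench import r gives the robot as it stands. The module is installed in compiled form; this text tells all that it offers.
- The arm moves only by the tool servo_tool, never from a script. Its arguments are lists of equal length, an entry for each row: "fingers": the finger opening in m, from 0 to 0.0854; "linear": the shift along the tool's x, y, z in m, a list of three; "rotation": the turn, a rotation vector about the tool's x, y, z in degrees, a list of three. A call has 1 to 10 rows; each row is the pose to reach, as a shift and turn from the pose commanded when the call began, along the tool's axes at that moment; what a row does not reach only later rows make up. A row lasts 1/10 s, in which the tool goes at most 50 mm and 8.59 degrees, less where a joint would pass 70% of its speed; a pose out of reach is approached as far as the arm can. A call with a gripper value outside its range is refused whole. The fingers move at their own pace and stop on an object; "force" is the grip in N (left out, the last holds). Time passes only in rows, so rows that repeat a pose let the fingers close. It gives the time, the measured TCP pose, the force, the opening and the grip force at its end, in the units of the state.
- r.sense(): the state, without advancing time (a new reading comes with each control period).
- r.snapshot(name): name is "scene" or "top" or "wrist"; returns a dict with "frame" (400x640x3 uint8, red, green, blue), "fx", "fy", "cx", "cy" (pixels), "camera_from_world" (4x4, takes a point from world to camera coordinates). Camera axes: x right, y up, looking along -z (the intrinsics and any distortion apply to the point x, -y, -z); pixel columns grow to the right and rows downward; lengths in mm; the calibration is good to about 2 mm. A picture is of the moment at which its call begins. There is no depth.
- r.hand_in(): hands the job in; it is judged then, once.
The state is a dict: "time": time; "joint_pos": joint angles; "qd": joint speeds; "joint_efforts": joint torques, N m; "tool_pos": TCP position; "tcp_rot": TCP orientation; "ft_force": force on the tool from outside, world axes, zero at the start; "wrist_torque": the same for the moment, N m; "finger_gap": finger opening in mm; "grip_force": force on a finger pad.
Only numpy, scipy, OpenCV 4.12 (cv2) and the standard library are available. Lean on these libraries where they do the work, as an engineer would, in place of code of your own. Each camera call takes 0.05 s, during which the arm holds its last target. There are 200 camera calls.

## Working session

There is one attempt and no reset: what is moved stays moved. The work goes in short steps, Python scripts to look and compute and a tool call to move; the robot and the scene stay as the last step left them, time stands still between calls to the robot, and variables do not carry over. Pictures are saved under pics/ and viewed, at most 10 in all, crops included, and the job is handed in when it is done.

Besides the shell and the picture viewer there is one more tool, called in YAML: its name, and indented under it one key for each argument. servo_tool: Moves the arm, as the interface text tells. Its arguments: {"type":"object","properties":{"fingers":{"type":"array","items":{"type":"number"}},"linear":{"type":"array","items":{"type":"array","items":{"type":"number"}}},"rotation":{"type":"array","items":{"type":"array","items":{"type":"number"}}},"force":{"type":"number"}},"required":["fingers","linear","rotation"]}

```bash
mkdir -p pics; python3 - <<'E'
from bench import r
import cv2,json,numpy as np
for n in("scene","top"):
    s=r.snapshot(n);cv2.imwrite(f"pics/{n}0.png",cv2.cvtColor(s["frame"],cv2.COLOR_RGB2BGR))
    print(n,{k:(v if k!="frame" else 0) for k,v in s.items()})
print(r.sense())
E
```

```text
scene {'frame': 0, 'fx': 470.12229424243213, 'fy': 470.12229424243213, 'cx': 317.00695629955914, 'cy': 202.89636945124283, 'camera_from_world': array([[-8.23506063e-01, -5.67006219e-01,  1.84854449e-02,
         1.65714294e+02],
       [ 3.25494161e-01, -4.45550224e-01,  8.33989538e-01,
        -4.21401552e+02],
       [-4.64641061e-01,  6.92812345e-01,  5.51470524e-01,
        -5.34230000e+02],
       [ 0.00000000e+00,  0.00000000e+00,  0.00000000e+00,
         1.00000000e+00]])}
top {'frame': 0, 'fx': 412.7938950272627, 'fy': 412.7938950272627, 'cx': 321.43009177226844, 'cy': 199.8564362460353, 'camera_from_world': array([[ 7.10536691e-03, -9.99962288e-01,  4.99371406e-03,
        -4.09317148e+02],
       [ 9.75930284e-01,  8.02295094e-03,  2.17935111e-01,
        -5.17217296e+02],
       [-2.17966956e-01,  3.32500786e-03,  9.75950486e-01,
        -8.60131078e+02],
       [ 0.00000000e+00,  0.00000000e+00,  0.00000000e+00,
         1.00000000e+00]])}
{'time': 0.1, 'joint_pos': array([ 6.34029055e+01,  7.51276590e+00,  8.53227565e+01, -1.75786304e-03,
        8.72611595e+01, -4.89135819e+00]), 'qd': array([ 0.09539833,  0.04446804, -0.15996772, -0.00402856, -0.11293738,
        0.03676552]), 'joint_efforts': array([ 1.30284254e-03, -5.70949209e+01, -5.01944518e+01, -2.39625761e-04,
        8.10013065e-03,  1.38147507e-05]), 'tool_pos': array([221.66960106, 557.05515493, 249.33132092]), 'tcp_rot': array([-1.79903521e+02, -6.49441437e-03,  1.58294344e+02]), 'ft_force': array([ 0.31182652, -0.18957605, -0.12211822]), 'wrist_torque': array([ 0.01875052,  0.00839665, -0.04660129]), 'grip_force': 0.0, 'finger_gap': 85.29073851068551}
```

View pics/scene0.png

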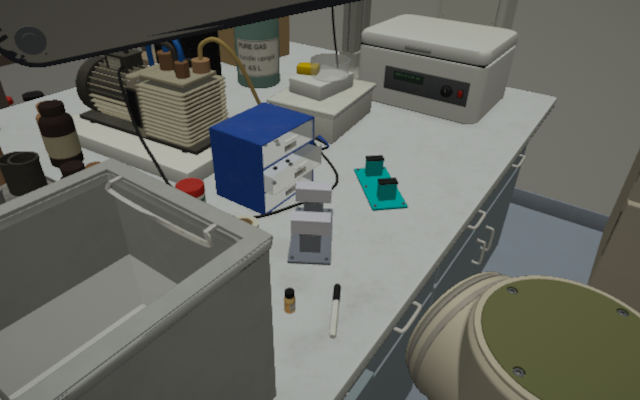

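View pics/top0.png

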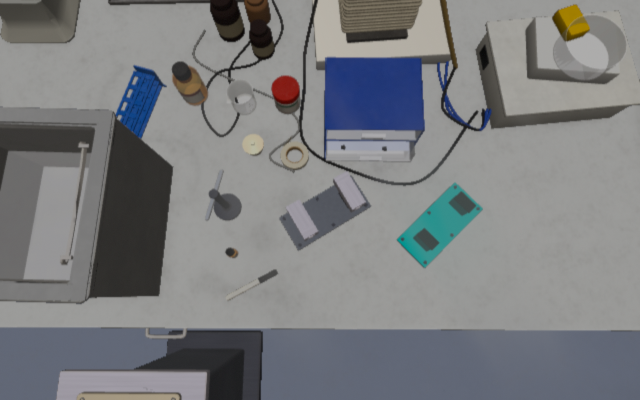

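The grey rack is at top-view (325,212). Its left insert is at (302,219) and the right one at (351,191). The probe is at (228,206), with its pin running (208,219)–(221,171). The turquoise rack at (440,225) and the blue rack at (138,100) are decoys. I'll confirm with enlarged crops.

```bash
python3 - <<'E'
import cv2
t=cv2.imread("pics/top0.png");s=cv2.imread("pics/scene0.png")
cv2.imwrite("pics/top1.png",cv2.resize(t[150:270,195:385],None,fx=4.2,fy=4.2,interpolation=cv2.INTER_CUBIC))
E
```

```text
(no output)
```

View pics/top1.png

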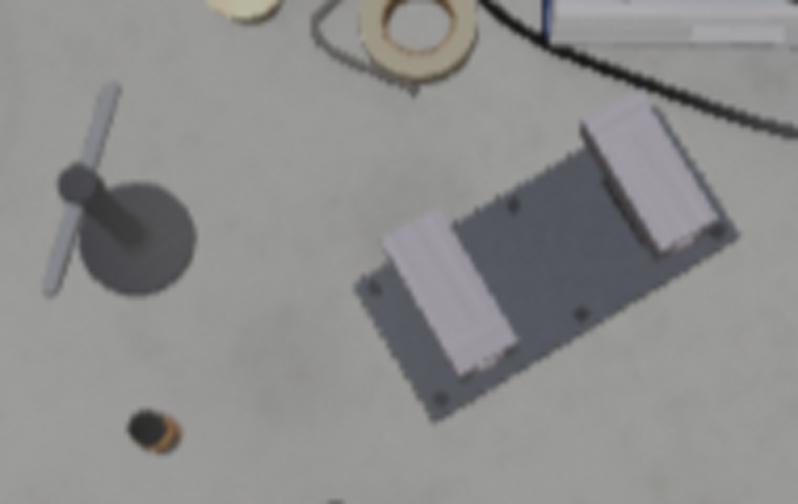

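The crop confirms the grey rack, with its left insert's top centre at about crop (451,290). The pin tips are at (114,87) and (50,293). Next I'll convert these to world positions.

```bash
cat > h.py <<'E'
import numpy as np
from bench import r
from scipy.spatial.transform import Rotation as R
def world(s,px,z):
    """pixel -> world point on plane height z (mm)"""
    M=s["camera_from_world"];A=M[:3,:3];c=-A.T@M[:3,3]
    d=A.T@np.array([(px[0]-s["cx"])/s["fx"],-(px[1]-s["cy"])/s["fy"],-1])
    return c+d*(z-c[2])/d[2]
def pix(s,p):
    M=s["camera_from_world"];q=M[:3,:3]@p+M[:3,3]
    return np.array([s["cx"]+s["fx"]*q[0]/-q[2],s["cy"]-s["fy"]*q[1]/-q[2]])
def rel(p,rpy=None):
    """shift (m) and rotvec (deg) in current tool axes to reach world p (mm), rpy"""
    s=r.sense();T=R.from_euler('xyz',s["tcp_rot"],degrees=True)
    d=T.inv().apply(np.array(p)-s["tool_pos"])/1000
    w=(T.inv()*R.from_euler('xyz',rpy,degrees=True)).as_rotvec(degrees=True) if rpy is not None else np.zeros(3)
    return d.round(4),w.round(2)
E
python3 - <<'E'
from h import *
s=r.snapshot("top")
f=lambda x,y,z:world(s,(195+(x+.5)/4.2-.5,150+(y+.5)/4.2-.5),z).round(1)
for n,z,ps in[("left",94,[(385,240),(437,210),(518,341),(464,370)]),("right",94,[(582,125),(645,92),(717,215),(657,248)]),
 ("pin",130,[(50,293),(114,87)]),("head",140,[(78,183)]),("foot",2,[(138,239)]),("rack",8,[(357,287),(433,420),(738,235)]),("vialcap",49,[(147,428)])]:
    q=np.array([f(*p,z) for p in ps]);print(n,q[:,:2].tolist(),q.mean(0))
l=np.array([f(*p,94) for p in[(411,225),(491,355.5)]]);d=l[1]-l[0];print("ax",np.degrees(np.arctan2(-d[1],-d[0])))
for p in[(113,108),(172,165),(90,300)]:print(world(s,p,280))
print(world(s,(161,295),0),world(s,(172,165),0))
T=R.from_euler('xyz',r.sense()["tcp_rot"],degrees=True).as_matrix();print(T.round(2))
w=r.snapshot("wrist");print(w["camera_from_world"].round(2))
c=r.snapshot("scene")
for z in(0,100,200,250,300):print(z,world(c,(262,235),z).round(), world(c,(115,165),z).round())
E
```

```text
left [[496.7, -330.6], [512.4, -356.6], [445.7, -398.4], [430.9, -371.6]] [ 471.425 -364.3     94.   ]
right [[557.8, -430.3], [575.8, -462.8], [511.0, -499.0], [493.6, -468.3]] [ 534.55 -465.1    94.  ]
pin [[461.9, -173.1], [565.4, -197.7]] [ 513.65 -185.4   130.  ]
head [[514.1, -185.7]] [ 514.1 -185.7  140. ]
foot [[515.0, -184.6]] [ 515.  -184.6    2. ]
rack [[487.6, -308.6], [414.5, -352.1], [518.7, -520.2]] [ 473.6        -393.63333333    8.        ]
vialcap [[405.1, -205.7]] [ 405.1 -205.7   49. ]
ax 32.02094003081091
[633.05679188 -37.36416001 280.        ]
[ 529.48386039 -149.76080504  280.        ]
[305.31062301 -39.34638423 280.        ]
[311.16238021 -46.40368247   0.        ] [616.40130825 -44.88418357   0.        ]
[[-0.93  0.37 -0.  ]
 [ 0.37  0.93 -0.  ]
 [ 0.   -0.   -1.  ]]
[[ 3.7000e-01  9.3000e-01 -0.0000e+00 -6.0057e+02]
 [-8.8000e-01  3.5000e-01 -3.1000e-01  3.9590e+01]
 [-2.9000e-01  1.2000e-01  9.5000e-01 -3.8118e+02]
 [ 0.0000e+00  0.0000e+00  0.0000e+00  1.0000e+00]]
0 [ 593. -351.    0.] [1129. -357.    0.]
100 [ 505. -254.  100.] [ 957. -259.  100.]
200 [ 416. -156.  200.] [ 786. -160.  200.]
250 [ 372. -107.  250.] [ 700. -111.  250.]
300 [328. -58. 300.] [614. -62. 300.]
```

```bash
python3 - <<'E'
from h import *
for p,y in[((221,557,400),158),((330,370,400),120),((420,150,400),85),((455,-60,380),58),((472,-363,300),31.3)]:print(p,*rel(p,(180,0,y)))
E
```

```text
(221, 557, 400) [ 0.0006 -0.0006 -0.1502] [-0.05 -0.01  0.29]
(330, 370, 400) [-0.1698 -0.1341 -0.1501] [-5.000e-02  1.000e-02  3.829e+01]
(420, 150, 400) [-0.3348 -0.3052 -0.15  ] [-5.000e-02  3.000e-02  7.329e+01]
(455, -60, 380) [-0.445  -0.4873 -0.1298] [-4.0000e-02  4.0000e-02  1.0029e+02]
(472, -363, 300) [-0.5729 -0.7625 -0.0496] [-3.0000e-02  5.0000e-02  1.2699e+02]
```

servo_tool:
  fingers: [0.085,0.085,0.085,0.085,0.085,0.085,0.085,0.085,0.085,0.085]
  linear:
    - [0,0,-0.05]
    - [0,0,-0.1]
    - [0,0,-0.15]
    - [-0.03,-0.02,-0.15]
    - [-0.06,-0.045,-0.15]
    - [-0.09,-0.07,-0.15]
    - [-0.12,-0.095,-0.15]
    - [-0.15,-0.12,-0.15]
    - [-0.18,-0.145,-0.15]
    - [-0.21,-0.175,-0.15]
  rotation:
    - [0,0,0]
    - [0,0,0]
    - [0,0,5]
    - [0,0,11]
    - [0,0,18]
    - [0,0,25]
    - [0,0,32]
    - [0,0,38]
    - [0,0,44]
    - [0,0,50]
  force: 40

```text
time: 1.25
tool_pos: [352.7, 315.9, 400.1]
tcp_rot: [180.0, -0.0, 108.1]
ft_force: [1.9, -0.6, -0.2]
finger_gap: 84.7
grip_force: 0.0
```

```bash
python3 - <<'E'
from h import *
s=r.sense();print(s["joint_pos"].round(1),s["tool_pos"],s["tcp_rot"])
for p,y in[((420,150,400),85),((455,-60,380),58),((472,-363,300),31.3)]:print(p,*rel(p,(180,0,y)))
E
```

```text
[ 35.6 -12.8  89.5   0.  103.4  17.6] [352.70231358 315.93776965 400.13277738] [ 1.79997109e+02 -2.05451927e-03  1.08071234e+02]
(420, 150, 400) [-1.786e-01  1.250e-02  1.000e-04] [ 0.   -0.   23.07]
(455, -60, 380) [-0.3891 -0.0194  0.0201] [ 0.   -0.   50.07]
(472, -363, 300) [-0.6825 -0.0972  0.1001] [ 0.   -0.   76.77]
```

servo_tool:
  fingers: [0.085,0.085,0.085,0.085,0.085,0.085,0.085,0.085,0.085,0.085]
  linear:
    - [-0.045,0.003,0]
    - [-0.09,0.006,0]
    - [-0.135,0.01,0]
    - [-0.18,0.012,0]
    - [-0.225,0.005,0]
    - [-0.27,0.0,0]
    - [-0.315,-0.007,0.005]
    - [-0.36,-0.014,0.01]
    - [-0.405,-0.022,0.02]
    - [-0.45,-0.033,0.03]
  rotation:
    - [0,0,6]
    - [0,0,12]
    - [0,0,18]
    - [0,0,24]
    - [0,0,30]
    - [0,0,36]
    - [0,0,42]
    - [0,0,48]
    - [0,0,54]
    - [0,0,60]

```text
time: 2.25
tool_pos: [462.2, -122.3, 370.1]
tcp_rot: [180.0, -0.0, 48.1]
ft_force: [0.1, 0.5, -0.1]
finger_gap: 85.1
grip_force: 0.0
```

```bash
python3 - <<'E'
from h import *
s=r.sense();print(s["joint_pos"].round(1))
print(*rel((472,-363.5,230),(180,0,31.3)))
E
```

```text
[-21.  -12.6  92.4   0.  100.2  21. ]
[-0.1729  0.1684  0.1402] [ 0.04 -0.03 16.75]
```

servo_tool:
  fingers: [0.085,0.085,0.085,0.085,0.085,0.085,0.085,0.085]
  linear:
    - [-0.029,0.028,0.02]
    - [-0.058,0.056,0.04]
    - [-0.087,0.084,0.06]
    - [-0.115,0.112,0.08]
    - [-0.144,0.14,0.11]
    - [-0.173,0.168,0.14]
    - [-0.173,0.168,0.14]
    - [-0.173,0.168,0.14]
  rotation:
    - [0,0,3]
    - [0,0,6]
    - [0,0,9]
    - [0,0,12]
    - [0,0,15]
    - [0,0,16.75]
    - [0,0,16.75]
    - [0,0,16.75]

```text
time: 3.05
tool_pos: [471.6, -361.5, 228.4]
tcp_rot: [-179.8, 0.0, 31.5]
ft_force: [0.2, 0.8, -0.5]
finger_gap: 85.0
grip_force: 0.0
```

```bash
python3 - <<'E'
from h import *
import cv2
s=r.sense();print(s["joint_pos"].round(1),s["tool_pos"])
w=r.snapshot("wrist");cv2.imwrite("pics/w1.png",cv2.cvtColor(w["frame"],cv2.COLOR_RGB2BGR))
np.save("w1.npy",{k:v for k,v in w.items()},allow_pickle=True)
a=np.radians(31.3);c=np.array([472,-363.5,94]);
for u,v in[(40,17),(40,-17),(-40,-17),(-40,17)]:print(pix(w,c+[u*np.cos(a)-v*np.sin(a),u*np.sin(a)+v*np.cos(a),0]).round())
E
```

```text
[-42.4   7.4  87.7   0.   85.2  16.1] [ 471.57828324 -361.49879181  228.42098761]
[306. 158.]
[343. 158.]
[341. 238.]
[307. 238.]
```

View pics/w1.png

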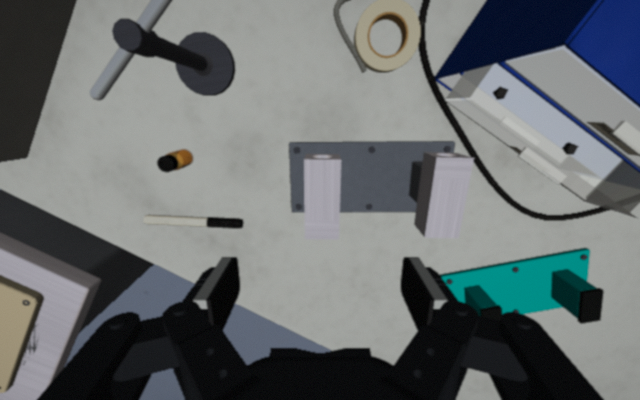

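The wrist view shows the left insert's top face at (304–341,158) to (306–339,236). That matches the prediction to about 2 px, so I'll descend and grip.

servo_tool:
  fingers: [0.085,0.085,0.085,0.085,0.085,0.085,0.085,0.085]
  linear:
    - [0,0,0.03]
    - [0,0,0.06]
    - [0,0,0.09]
    - [0,0,0.11]
    - [0,0,0.13]
    - [0,0,0.145]
    - [0,0,0.151]
    - [0,0,0.151]
  rotation:
    - [0,0,0]
    - [0,0,0]
    - [0,0,0]
    - [0,0,0]
    - [0,0,0]
    - [0,0,0]
    - [0,0,0]
    - [0,0,0]

```text
time: 3.9
tool_pos: [472.8, -360.8, 79.5]
tcp_rot: [-180.0, -0.0, 31.6]
ft_force: [-0.5, 0.0, 0.0]
finger_gap: 84.9
grip_force: 0.0
```

servo_tool:
  fingers: [0.07,0.05,0.04,0.03,0.03,0.03,0.03,0.03,0.03,0.03]
  linear:
    - [0,0,0]
    - [0,0,0]
    - [0,0,0]
    - [0,0,0]
    - [0,0,0]
    - [0,0,0]
    - [0,0,0]
    - [0,0,0]
    - [0,0,0]
    - [0,0,0]
  rotation:
    - [0,0,0]
    - [0,0,0]
    - [0,0,0]
    - [0,0,0]
    - [0,0,0]
    - [0,0,0]
    - [0,0,0]
    - [0,0,0]
    - [0,0,0]
    - [0,0,0]
  force: 50

```text
time: 4.9
tool_pos: [473.0, -361.8, 80.3]
tcp_rot: [179.9, -0.0, 31.5]
ft_force: [-1.2, 0.5, 5.9]
finger_gap: 33.5
grip_force: 50.5
```

servo_tool:
  fingers: [0.03,0.03,0.03,0.03,0.03]
  linear:
    - [0,0,-0.015]
    - [0,0,-0.05]
    - [0,0,-0.09]
    - [0,0,-0.12]
    - [0,0,-0.12]
  rotation:
    - [0,0,0]
    - [0,0,0]
    - [0,0,0]
    - [0,0,0]
    - [0,0,0]

```text
time: 5.4
tool_pos: [474.7, -363.3, 206.2]
tcp_rot: [179.5, -0.2, 31.5]
ft_force: [0.8, -1.5, -1.6]
finger_gap: 33.5
grip_force: 50.2
```

```bash
python3 - <<'E'
from h import *
s=r.sense();print(s["joint_pos"].round(1),s["tool_pos"],s["tcp_rot"],s["grip_force"],s["ft_force"])
print(*rel((395,-157,200),(180,0,-13.4)))
E
```

```text
[-42.3   8.   89.3   0.   82.1  16.1] [ 474.70063449 -363.29641023  206.21413363] [ 1.79477373e+02 -1.51013715e-01  3.15491949e+01] 50.158917804365046 [ 0.79741429 -1.48904202 -1.57582955]
[ 0.04   -0.2176  0.0043] [ 0.44 -0.35 44.95]
```

servo_tool:
  fingers: [0.03,0.03,0.03,0.03,0.03,0.03,0.03,0.03,0.03]
  linear:
    - [0.005,-0.03,0]
    - [0.01,-0.06,0]
    - [0.017,-0.09,0]
    - [0.024,-0.125,0]
    - [0.03,-0.16,0]
    - [0.035,-0.19,0]
    - [0.04,-0.218,0]
    - [0.04,-0.218,0]
    - [0.04,-0.218,0]
  rotation:
    - [0,0,6]
    - [0,0,12]
    - [0,0,19]
    - [0,0,26]
    - [0,0,33]
    - [0,0,39]
    - [0,0,45]
    - [0,0,45]
    - [0,0,45]

```text
time: 6.3
tool_pos: [392.2, -154.1, 199.0]
tcp_rot: [180.0, 0.0, -13.3]
ft_force: [0.0, -1.8, -1.7]
finger_gap: 33.4
grip_force: 50.6
```

```bash
python3 - <<'E'
from h import *
import cv2
s=r.sense();print(s["joint_pos"].round(1),s["tool_pos"],s["tcp_rot"])
w=r.snapshot("wrist");b=cv2.cvtColor(w["frame"],cv2.COLOR_RGB2BGR)
t=r.snapshot("top");tb=cv2.cvtColor(t["frame"],cv2.COLOR_RGB2BGR)[150:270,125:285]
cv2.imwrite("pics/w2.png",np.vstack([b[:330],cv2.resize(tb,(640,480))[:270] if 0 else np.zeros((0,640,3),np.uint8)]))
cv2.imwrite("pics/t2.png",cv2.resize(tb,None,fx=4,fy=4,interpolation=cv2.INTER_CUBIC))
E
```

```text
[-28.4 -19.8 116.   -0.   83.9  74.9] [ 392.21912112 -154.12053392  198.97051667] [ 1.79992000e+02  1.55829955e-02 -1.33291680e+01]
```

View pics/w2.png

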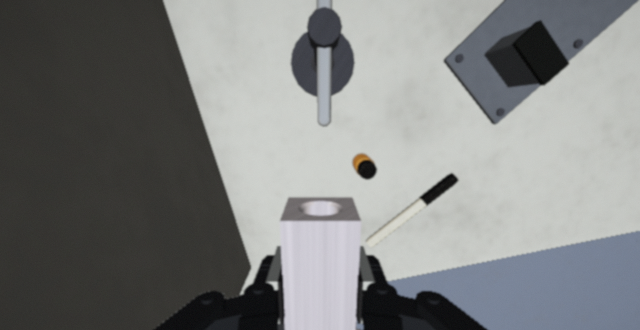

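The wrist view shows the insert with its far mouth at (321,208) and the pin at column 324, tip at (324,122), parallel to the insert. I'll compute the lateral error.

```bash
python3 - <<'E'
from h import *
w=r.snapshot("wrist");s=r.sense();T=R.from_euler('xyz',s["tcp_rot"],degrees=True)
g=lambda p,z:T.inv().apply(world(w,p,z)-s["tool_pos"]).round(1)
print("tip",world(w,(324,122),130),g((324,122),130),"post",g((324,26),140))
for z in(205,209,213,217):print(z,g((281,220),z),g((360,220),z))
for z in(171,175,179,183):print(z,"front top/bottom",g((283,198),z+34),g((355,198),z+34))
print("mouth",[g((320.5,208.5),z) for z in(192,196,200)])
E
```

```text
tip [ 462.48712628 -172.96053302  130.        ] [72.1  1.1 69.2] post [124.7   0.7  59.2]
205 [ 32.7 -19.   -5.8] [32.7 16.4 -5.8]
209 [ 34.3 -18.4  -9.8] [34.3 15.8 -9.8]
213 [ 35.9 -17.9 -13.8] [ 35.9  15.2 -13.8]
217 [ 37.5 -17.3 -17.8] [ 37.5  14.6 -17.8]
171 front top/bottom [ 43.  -17.7  -5.8] [43.  13.8 -5.8]
175 front top/bottom [ 44.3 -17.2  -9.8] [44.3 13.3 -9.8]
179 front top/bottom [ 45.5 -16.6 -13.8] [ 45.5  12.7 -13.8]
183 front top/bottom [ 46.7 -16.1 -17.8] [ 46.7  12.2 -17.8]
mouth [array([33.6, -1.3,  7.2]), array([35. , -1.3,  3.2]), array([36.4, -1.3, -0.8])]
```

servo_tool:
  fingers: [0.03,0.03,0.03,0.03,0.03,0.03]
  linear:
    - [0,0.002,0.02]
    - [0,0.002,0.04]
    - [0,0.002,0.055]
    - [0,0.002,0.065]
    - [0,0.002,0.065]
    - [0,0.002,0.065]
  rotation:
    - [0,0,0]
    - [0,0,0]
    - [0,0,0]
    - [0,0,0]
    - [0,0,0]
    - [0,0,0]

```text
time: 7.05
tool_pos: [392.3, -156.9, 134.6]
tcp_rot: [-180.0, 0.0, -13.5]
ft_force: [-0.4, -0.1, -2.3]
finger_gap: 33.3
grip_force: 50.6
```

```bash
python3 - <<'E'
from h import *
import cv2
w=r.snapshot("wrist");s=r.sense();T=R.from_euler('xyz',s["tcp_rot"],degrees=True);print(s["tool_pos"],s["tcp_rot"],s["ft_force"])
cv2.imwrite("pics/w3.png",cv2.cvtColor(w["frame"],cv2.COLOR_RGB2BGR)[:300,120:520])
E
```

```text
[ 392.60416848 -156.99522825  135.10634286] [ 1.79983866e+02 -5.43808645e-02 -1.34605703e+01] [ 0.53531764 -0.81745817 -1.7890289 ]
```

View pics/w3.png

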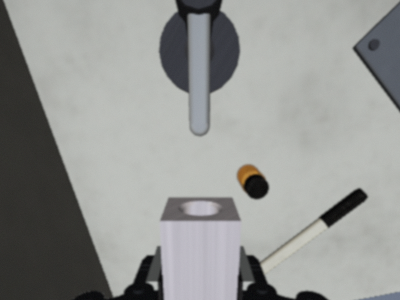

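servo_tool:
  fingers: [0.03,0.03,0.03,0.03,0.03,0.03,0.03,0.03,0.03]
  linear:
    - [0.005,0,0.0015]
    - [0.01,0,0.0015]
    - [0.015,0,0.0015]
    - [0.02,0,0.0015]
    - [0.025,0,0.0015]
    - [0.03,0,0.0015]
    - [0.034,0,0.0015]
    - [0.037,0,0.0015]
    - [0.038,0,0.0015]
  rotation:
    - [0,0,0]
    - [0,0,0]
    - [0,0,0]
    - [0,0,0]
    - [0,0,0]
    - [0,0,0]
    - [0,0,0]
    - [0,0,0]
    - [0,0,0]

```text
time: 8.0
tool_pos: [429.3, -165.5, 132.8]
tcp_rot: [180.0, 0.0, -13.5]
ft_force: [-0.6, 0.2, -1.5]
finger_gap: 33.5
grip_force: 50.6
```

servo_tool:
  fingers: [0.03,0.03,0.03,0.03]
  linear:
    - [0.001,0,0]
    - [0.002,0,0]
    - [0.003,0,0]
    - [0.004,0,0]
  rotation:
    - [0,0,0]
    - [0,0,0]
    - [0,0,0]
    - [0,0,0]

```text
time: 8.4
tool_pos: [433.0, -166.3, 132.8]
tcp_rot: [180.0, -0.0, -13.5]
ft_force: [0.2, 1.2, -1.5]
finger_gap: 33.5
grip_force: 50.6
```

servo_tool:
  fingers: [0.03,0.03,0.03,0.03]
  linear:
    - [0.001,0,0]
    - [0.002,0,0]
    - [0.003,0,0]
    - [0.003,0,0]
  rotation:
    - [0,0,0]
    - [0,0,0]
    - [0,0,0]
    - [0,0,0]

```text
time: 8.8
tool_pos: [436.0, -167.0, 132.8]
tcp_rot: [-180.0, -0.0, -13.5]
ft_force: [-0.3, -0.0, -1.1]
finger_gap: 33.3
grip_force: 50.6
```

servo_tool:
  fingers: [0.03,0.03,0.03,0.03]
  linear:
    - [0.001,0,0]
    - [0.002,0,0]
    - [0.003,0,0]
    - [0.003,0,0]
  rotation:
    - [0,0,0]
    - [0,0,0]
    - [0,0,0]
    - [0,0,0]

```text
time: 9.2
tool_pos: [438.9, -167.8, 132.8]
tcp_rot: [180.0, -0.0, -13.5]
ft_force: [-0.6, 0.5, -2.0]
finger_gap: 33.2
grip_force: 50.6
```

servo_tool:
  fingers: [0.03,0.03,0.03,0.03]
  linear:
    - [0.001,0,0]
    - [0.002,0,0]
    - [0.003,0,0]
    - [0.003,0,0]
  rotation:
    - [0,0,0]
    - [0,0,0]
    - [0,0,0]
    - [0,0,0]

```text
time: 9.6
tool_pos: [441.8, -168.5, 132.8]
tcp_rot: [180.0, -0.0, -13.5]
ft_force: [-0.1, -0.1, -2.3]
finger_gap: 33.3
grip_force: 50.6
```

No resistance about 15 mm in, so this should be the deep hole. I'll push on to about 29 mm and hold.

servo_tool:
  fingers: [0.03,0.03,0.03,0.03,0.03]
  linear:
    - [0.0015,0,0]
    - [0.003,0,0]
    - [0.0045,0,0]
    - [0.006,0,0]
    - [0.007,0,0]
  rotation:
    - [0,0,0]
    - [0,0,0]
    - [0,0,0]
    - [0,0,0]
    - [0,0,0]

```text
time: 10.1
tool_pos: [448.7, -170.1, 132.8]
tcp_rot: [180.0, -0.0, -13.5]
ft_force: [0.7, -0.1, -1.8]
finger_gap: 33.5
grip_force: 50.6
```

servo_tool:
  fingers: [0.03,0.03,0.03,0.03,0.03,0.03,0.03,0.03]
  linear:
    - [0.0015,0,0]
    - [0.003,0,0]
    - [0.0045,0,0]
    - [0.006,0,0]
    - [0.007,0,0]
    - [0.007,0,0]
    - [0.007,0,0]
    - [0.007,0,0]
  rotation:
    - [0,0,0]
    - [0,0,0]
    - [0,0,0]
    - [0,0,0]
    - [0,0,0]
    - [0,0,0]
    - [0,0,0]
    - [0,0,0]

```text
time: 10.9
tool_pos: [455.3, -171.7, 132.8]
tcp_rot: [180.0, 0.0, -13.5]
ft_force: [-0.5, -0.4, -1.6]
finger_gap: 33.4
grip_force: 50.6
```

```bash
python3 - <<'E'
from h import *
import cv2
w=r.snapshot("wrist");t=r.snapshot("top");s=r.sense();print(s["tool_pos"],s["joint_pos"].round(1),s["ft_force"])
b=cv2.cvtColor(w["frame"],cv2.COLOR_RGB2BGR)[:300,160:480]
c=cv2.resize(cv2.cvtColor(t["frame"],cv2.COLOR_RGB2BGR)[160:260,150:270],(360,300),interpolation=cv2.INTER_CUBIC)
cv2.imwrite("pics/w4.png",np.hstack([b,c]))
E
```

```text
[ 455.2549325  -171.66377965  132.78512981] [-26.7  -5.1 110.6  -0.   74.5  76.8] [ 0.75564347  0.29366602 -2.02614226]
```

View pics/w4.png

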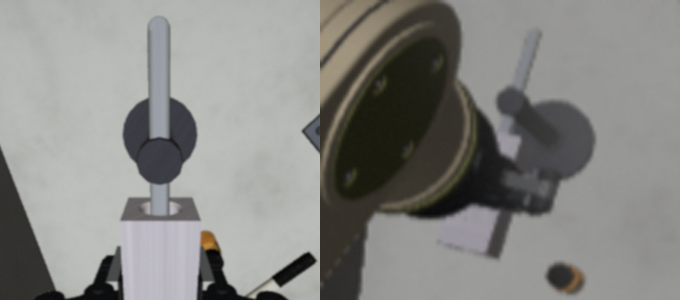

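The pin is visibly inside the mouth at (160,208), roughly 29 mm in with no force, so the hole is at the far end (+tool x). I'll withdraw and lift.

servo_tool:
  fingers: [0.03,0.03,0.03,0.03,0.03,0.03,0.03,0.03,0.03,0.03]
  linear:
    - [-0.005,0,0]
    - [-0.015,0,0]
    - [-0.025,0,0]
    - [-0.04,0,0]
    - [-0.055,0,0]
    - [-0.065,0,0]
    - [-0.07,0,0]
    - [-0.07,0,-0.03]
    - [-0.07,0,-0.07]
    - [-0.07,0,-0.11]
  rotation:
    - [0,0,0]
    - [0,0,0]
    - [0,0,0]
    - [0,0,0]
    - [0,0,0]
    - [0,0,0]
    - [0,0,0]
    - [0,0,0]
    - [0,0,0]
    - [0,0,0]

```text
time: 12.0
tool_pos: [386.4, -155.0, 243.6]
tcp_rot: [-180.0, 0.1, -13.5]
ft_force: [0.8, -0.2, -1.7]
finger_gap: 33.2
grip_force: 50.4
```

```bash
python3 - <<'E'
from h import *
s=r.sense();print(s["joint_pos"].round(1),s["tool_pos"],s["tcp_rot"],s["ft_force"])
print(*rel((480,-330,400),(180,0,-40)))
M=r.snapshot("scene")["camera_from_world"];print(-M[:3,:3].T@M[:3,3])
E
```

```text
[-28.9 -22.1 113.   -0.   89.1  74.5] [ 386.38780979 -155.00846856  243.62891176] [-1.79984480e+02  5.72843068e-02 -1.34562210e+01] [ 0.76829639 -0.23613971 -1.7451789 ]
[ 0.1316  0.1484 -0.1565] [-0.    0.06 26.54]
[ 25.40527653 276.32661908 642.99328149]
```

servo_tool:
  fingers: [0.03,0.03,0.03,0.03,0.03,0.03,0.03,0.03]
  linear:
    - [0.01,0.01,-0.03]
    - [0.03,0.035,-0.055]
    - [0.05,0.06,-0.08]
    - [0.07,0.085,-0.1]
    - [0.09,0.105,-0.12]
    - [0.11,0.125,-0.14]
    - [0.13,0.148,-0.156]
    - [0.13,0.148,-0.156]
  rotation:
    - [0,0,3]
    - [0,0,7]
    - [0,0,11]
    - [0,0,15]
    - [0,0,19]
    - [0,0,23]
    - [0,0,26.5]
    - [0,0,26.5]

```text
time: 12.85
tool_pos: [480.2, -332.5, 399.7]
tcp_rot: [180.0, -0.1, -40.2]
ft_force: [-0.1, 0.2, -2.7]
finger_gap: 33.2
grip_force: 50.7
```

```bash
python3 - <<'E'
from h import *
s=r.sense();T=R.from_euler('xyz',s["tcp_rot"],degrees=True);print(s["joint_pos"].round(1),s["tool_pos"],s["tcp_rot"])
# pitch: tool x up => rotation about tool y by -90 ?
for a in(45,-45):print(a,(T*R.from_rotvec([0,a,0],degrees=True)).as_matrix().round(2).tolist())
print(rel((620,-460,560))[0])
E
```

```text
[-39.7   4.3  73.3  -0.  102.3  90.5] [ 480.20526969 -332.53477679  399.65031921] [ 1.79968296e+02 -1.33132657e-01 -4.01704405e+01]
45 [[0.54, -0.65, 0.54], [-0.45, -0.76, -0.46], [0.71, 0.0, -0.71]]
-45 [[0.54, -0.65, -0.54], [-0.46, -0.76, 0.45], [-0.71, 0.0, -0.71]]
[ 0.1894  0.0073 -0.1599]
```

servo_tool:
  fingers: [0.03,0.03,0.03,0.03,0.03,0.03,0.03,0.03,0.03,0.03]
  linear:
    - [0.02,0,-0.02]
    - [0.04,0,-0.04]
    - [0.06,0,-0.06]
    - [0.08,0,-0.08]
    - [0.1,0,-0.1]
    - [0.12,0,-0.115]
    - [0.14,0,-0.13]
    - [0.16,0,-0.14]
    - [0.175,0,-0.15]
    - [0.19,0,-0.16]
  rotation:
    - [0,7,0]
    - [0,14,0]
    - [0,21,0]
    - [0,28,0]
    - [0,35,0]
    - [0,42,0]
    - [0,49,0]
    - [0,56,0]
    - [0,63,0]
    - [0,70,0]

```text
time: 13.85
tool_pos: [624.6, -450.9, 558.8]
tcp_rot: [179.9, -70.3, -39.8]
ft_force: [1.0, -1.2, -3.0]
finger_gap: 33.3
grip_force: 50.7
```

```bash
python3 - <<'E'
from h import *
s=r.sense();T=R.from_euler('xyz',s["tcp_rot"],degrees=True);print(s["joint_pos"].round(1),s["tool_pos"],T.as_matrix().round(3).tolist())
E
```

```text
[-39.4 -17.9 100.9  -1.   26.8  91.1] [ 624.55323321 -450.85301876  558.78822501] [[0.259, -0.642, 0.722], [-0.216, -0.767, -0.604], [0.941, 0.0, -0.338]]
```

servo_tool:
  fingers: [0.03,0.03,0.03,0.03,0.03,0.03,0.03,0.03,0.03,0.03]
  linear:
    - [0,0,0]
    - [0,0,0]
    - [0,0,0]
    - [0,0,0]
    - [0,0,0]
    - [0,0,0]
    - [0,0,0]
    - [0,0,0]
    - [0,0,0]
    - [0,0,0]
  rotation:
    - [0,4,0]
    - [0,8,0]
    - [0,12,0]
    - [0,15,0]
    - [0,17,0]
    - [0,17,0]
    - [0,17,0]
    - [0,17,0]
    - [0,17,0]
    - [0,17,0]
  force: 60

```text
time: 14.85
tool_pos: [623.7, -451.7, 557.5]
tcp_rot: [179.6, -86.8, -39.4]
ft_force: [-0.3, 0.2, -1.9]
finger_gap: 33.3
grip_force: 61.7
```

```bash
python3 - <<'E'
from h import *
import cv2
s=r.sense();T=R.from_euler('xyz',s["tcp_rot"],degrees=True);print(s["joint_pos"].round(1),abs(s["qd"]).max(),s["tool_pos"],T.as_matrix()[2].round(3))
w=r.snapshot("wrist");t=r.snapshot("top")
b=[cv2.resize(cv2.cvtColor(i["frame"],cv2.COLOR_RGB2BGR),(400,250)) for i in(w,t)]
cv2.imwrite("pics/w5.png",np.hstack(b))
E
```

```text
[-39.6 -20.1 112.8 -24.2   0.4 114.2] 23.307641240353785 [ 623.66851059 -451.65478401  557.45195644] [ 0.998  0.    -0.055]
```

View pics/w5.png

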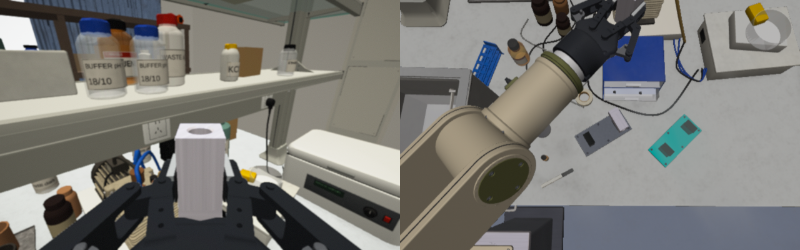

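The wrist view shows the insert upright with its mouth on top at (200,130), and the right-hand insert undisturbed. Joint 5 is close to singular, so I'll ease back 4° and let it settle.

servo_tool:
  fingers: [0.03,0.03,0.03,0.03,0.03,0.03,0.03,0.03,0.03,0.03]
  linear:
    - [0,0,0]
    - [0,0,0]
    - [0,0,0]
    - [0,0,0]
    - [0,0,0]
    - [0,0,0]
    - [0,0,0]
    - [0,0,0]
    - [0,0,0]
    - [0,0,0]
  rotation:
    - [0,-2,0]
    - [0,-4,0]
    - [0,-4,0]
    - [0,-4,0]
    - [0,-4,0]
    - [0,-4,0]
    - [0,-4,0]
    - [0,-4,0]
    - [0,-4,0]
    - [0,-4,0]

```text
time: 15.95
tool_pos: [624.1, -452.3, 559.1]
tcp_rot: [-179.9, -82.9, -39.9]
ft_force: [-0.9, -0.2, -1.0]
finger_gap: 32.8
grip_force: 61.7
```

```bash
python3 - <<'E'
from h import *
for i in range(3):
    s=r.sense();T=R.from_euler('xyz',s["tcp_rot"],degrees=True);print(s["joint_pos"].round(1),s["qd"].round(2),s["tool_pos"].round(1),T.as_matrix()[2].round(3),s["grip_force"]);r.snapshot("wrist")
E
```

```text
[-39.7 -20.2 110.3  -1.4   6.9  91.4] [ 0.07 -0.05 -0.1   0.03  0.04 -0.1 ] [ 624.1 -452.3  559.1] [ 0.992 -0.    -0.123] 61.66396227723453
[-39.7 -20.2 110.3  -1.4   6.9  91.4] [-0.02 -0.04 -0.01  0.11  0.1  -0.03] [ 624.1 -452.3  559.2] [ 0.992 -0.    -0.123] 61.664281566627324
[-39.7 -20.2 110.3  -1.4   6.9  91.4] [-0.04  0.04 -0.02  0.12  0.02  0.06] [ 624.1 -452.3  559.2] [ 0.992 -0.    -0.123] 61.66427691816352
```

The arm is still, tilted 7° with a firm grip.

```bash
python3 -c "
from bench import r
print(r.hand_in())"
```

```text
the job is handed in; nothing more can be done
None
```

I handed the job in: the left insert's far end slid about 29 mm onto the pin with no resistance, and it is now held still, hole-up, about 7° off vertical and well clear of rack and probe. The right insert stayed on its seat; the hand-in gave no verdict.

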